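Seat a sample pot in the pan of a small balance by feel

ROBOT

A 7-joint arm with a two-finger parallel gripper is mounted at the origin on the work surface; the furniture and walls round the work are solid. World frame = base frame: x ahead of the robot, y to its left, z up, the work surface at z = 0. Lengths are in m, angles in rad, forces in N, time in s.
With the tool pointing down it reaches from about 0.425 to 0.925 m from the base axis. Payload 6.8 kg.
Tool frame: the origin (TCP) lies at the very end of the fingers, on their centre line; the grasp point (between the pads) lies arm.grip_depth behind it (arm.grip_depth is the distance from the TCP to the grasp point, in m); z points along the fingers, y is the line along which they close (so a half turn about z gives the same grasp; the last joint's range is limited). The gripper opens to 88 mm and grips with 3 to 60 N. Pads are 20 mm wide; open, the fingers measure 115 mm over their backs; the gripper's body (75 mm by 178 mm) begins 61 mm behind the grasp point.
Start: joints at [-0.108, 0.477, 0.022, 1.555, -0.011, 1.109, -0.083], TCP at [0.675, 0, 0.223] pointing down, gripper open.
Joint ranges: [-2.96, 2.96], [-0.34, 2.1], [-1.41, 1.46], [0.24, 2.44], [-1.37, 4.51], [0.17, 1.92], [-2.96, 2.96]. Speed limits (rad/s): [2.39, 2.39, 3.14, 3.14, 3.14, 3.14, 3.14].

INTERFACE

Orientations are given as a rotation vector (axis times angle).
In Python, from station import arm, read_camera gives the robot as it stands.
- The arm moves only by the tool step_arm, never from a script. Its arguments are lists of equal length, an entry for each row: "slide": the shift along the tool's x, y, z in mm, a list of three; "twist": the turn, a rotation vector about the tool's x, y, z in degrees, a list of three; "grip": the opening, from 0 (shut) to 1 (fully open). A call has 1 to 12 rows; each row is the pose to reach, as a shift and turn from the pose commanded when the call began, along the tool's axes at that moment; what a row does not reach only later rows make up. A row lasts 1/8 s, in which the tool goes at most 62.5 mm and 10.7 degrees, less where a joint would pass 70% of its speed; a pose out of reach is approached as far as the arm can. A call with a gripper value outside its range is refused whole. The fingers move at their own pace and stop on an object; the grip force is fixed at half the most. Time passes only in rows, so rows that repeat a pose let the fingers close. It gives the time, the measured TCP pose, the force, the opening and the grip force at its end, in the units of the state.
- arm.observe(): the state, without advancing time (a new reading comes with each control period).
- read_camera(name): name is "scene" or "side" or "wrist"; returns a dict with "img" (420x560x3 uint8, blue, green, red), "fovy" (degrees; the focal length in pixels is half the picture's height over the tangent of half this angle, whatever the lens; pixels are square), "cx", "cy" (the principal point, pixels), "R" (3x3) and "t" (3): a world point X has camera coordinates R X + t. Camera axes: x right, y down, z forward; pixel columns grow to the right and rows downward; lengths in m; the calibration is good to about 2 mm. A picture is of the moment at which its call begins. There is no depth.
- arm.hand_in(): hands the job in; it is judged then, once.
The state is a dict: "t": time; "joint_positions": joint angles; "joint_vel": joint speeds; "tau": joint torques, N m; "tool_pos": TCP position; "tool_rot": TCP orientation; "contact_force": force on the tool from outside, world axes, zero at the start; "torque": the same for the moment, N m; "gripper_width": finger opening in m; "gripper_force": force on a finger pad.
Only numpy, scipy, OpenCV 4.12 (cv2) and the standard library are available. Lean on these libraries where they do the work, as an engineer would, in place of code of your own. Each camera call takes 0.05 s, during which the arm holds its last target. There are 200 camera calls.

TASK

Pick up the small white sample pot and stand it in the brass pan of the little grey balance, so that its whole foot sits flat inside the pan's raised rim with no edge riding on the rim or hanging over it. The pan is clamped somewhat off the middle of the balance, so keep hold of the pot and feel for the right place with its foot, pressing only lightly because the balance is delicate. Then let go and leave the pot standing upright in the pan, without disturbing the other things.

Things in the scene. Friction and masses are not known exactly. Their poses are not given: they have to be found in the camera images.
- pot_mid (a point): Middle (half-way up, on the axis) of the loose white sample pot: an upright cylinder, 58 mm tall, 38 mm in diameter at the lid (the upper part), body 36 mm; its flat foot is 32 mm in diameter with a rounded edge 2 mm high. Its z axis points up; weighs 84 to 156 g. Grasp it by the side from above. It stands on the table at the start.
- balance: Small grey balance, fixed to the table; origin at the centre of its underside, on the table top, z up, x and y along its sides. Housing 112 (x) by 100 (y) mm, top at z = 34 mm; on it a metal cross slide carries the round brass pan. Delicate: it must not be loaded with more than 15 N in any direction.
- slide_mid (a point): Point on the z axis of the balance at the height of the pan floor (z = 62 mm); same axes. The pan's centre is NOT here: the cross slide is clamped (pushing does not move it) with the pan up to 7 mm off this point along the balance's x and, independently, up to 7 mm along its y, either way. Where it is is not reported; see it or feel it.
- rim_mid (a point): Point on the z axis of the balance at the height of the pan's rim top (z = 66 mm). The rim is 5 mm wide with a flat top 4 mm above the flat round pan floor, 40 mm in diameter inside, 50 mm over all. The pan is sprung: it sinks straight down 1 mm for each 4 N, 6 mm at most; unloaded it stands at the heights given. A pot on the rim stands 4 mm higher than one in the pan.
- amber_bottle: Brown bottle with black cap, loose bystander, 70 mm in diameter, 142 mm tall; origin at the centre of its underside.
- loupe: Red folded pocket loupe, loose bystander, 36 x 52 x 14 mm; origin at the centre of its underside.
- film_clip: Black film clip, loose bystander, 24 x 36 x 19 mm; origin at the centre of its underside.
Mind the look-alikes: they are no part of the job. Of the things that look like the part that bears pot_mid, take the one that is farthest from the robot's base at the start.

How it is judged:
On the way, in this order (a step that is already met when the one before it is completed fails the run):
1. the pot is held in the gripper, clear of the table (height (world z) of pot_mid above 0.06 m and contact force between the fingers and pot above 1 N), for 0.1 s.
2. the pot, still held, touches the balance (contact force between pot and balance above 0.5 N and contact force between the fingers and pot above 1 N), for 0.1 s.
At the end, for the whole second after the job is handed in: The pot stands upright (within 3 degrees), at rest and released, with its whole foot down on the pan floor inside the rim: its middle less than 92.5 mm above the underside of the balance (91 mm less the sag of the spring pan when seated, 95 mm on the rim) and within 14 mm of the balance's axis (z of pot_mid in the frame of balance between 0.085 and 0.0925 m and horizontal distance between pot_mid and balance below 0.014 m and angle between pot_mid's own z axis and vertical below 0.05 rad and linear speed of pot below 0.01 m/s and contact force between pot and the fingers below 0.1 N and contact force between pot and balance above 0.3 N); the robot touches nothing.
It fails at once if the balance is loaded with more than 15 N by the pot or by the arm (contact force between any of pot, the arm, the fingers and balance above 15 N).
It fails at once if the pot is tipped by more than 30 degrees (angle between pot_mid's own z axis and vertical above 0.52 rad).
It fails at once if the bottle, loupe or film clip is moved by more than 20 mm (distance of any of amber_bottle, loupe, film_clip from where it was at the start of the episode above 0.02 m).
It also fails if it takes over 56 s, if anything falls off the work surface, if the arm or the gripper's body presses on something with over 40 N, if the wrist force passes 120 N, or if a joint passes its speed limit or range.

## Working session

There is one attempt and no reset: what is moved stays moved. The work goes in short steps, Python scripts to look and compute and a tool call to move; the robot and the scene stay as the last step left them, time stands still between calls to the robot, and variables do not carry over. Pictures are saved under pics/ and viewed, at most 10 in all, crops included, and the job is handed in when it is done.

Besides the shell and the picture viewer there is one more tool, called after "Emit:" as a command line: name --argument value ..., lists and objects as JSON in quotes. step_arm: Moves the arm, as the interface text tells. Its arguments: {"type":"object","properties":{"slide":{"type":"array","items":{"type":"array","items":{"type":"number"}}},"twist":{"type":"array","items":{"type":"array","items":{"type":"number"}}},"grip":{"type":"array","items":{"type":"number"}}},"required":["slide","twist","grip"]}

```bash
mkdir -p pics
cat > h.py <<'E'
import numpy as np, cv2
from station import arm, read_camera
def f(c): return c["img"].shape[0]/2/np.tan(np.radians(c["fovy"])/2)
def ray(c,u,v,z):
    R=np.array(c["R"]);t=np.array(c["t"]);o=-R.T@t
    d=R.T@np.array([(u-c["cx"])/f(c),(v-c["cy"])/f(c),1]); return o+d*(z-o[2])/d[2]
def proj(c,X):
    p=np.array(c["R"])@np.array(X)+np.array(c["t"]); return p[:2]/p[2]*f(c)+[c["cx"],c["cy"]]
E
python3 - <<'E'
from h import *
import pickle
cs={n:read_camera(n) for n in("scene","side","wrist")}
pickle.dump(cs,open("c0.pkl","wb"))
for n,c in cs.items(): cv2.imwrite(f"pics/{n}0.png",c["img"]);print(n,c["fovy"],c["cx"],c["cy"],-np.array(c["R"]).T@c["t"])
s=arm.observe();print(s, arm.grip_depth)
E
```

```text
scene 43.51378189256979 285.3502992025975 218.70478960659074 [0.34731216 1.16465738 0.94706983]
side 55.2701089270762 281.2367993694487 209.89211367436008 [ 0.35152162 -0.52458307  0.67410849]
wrist 59.402869990949576 278.2650832266897 204.52062382899453 [0.67311685 0.07040491 0.38317015]
{'t': 0.15, 'joint_positions': array([-0.10810547,  0.47762483,  0.02236321,  1.5561274 , -0.01155178,
        1.10928695, -0.08309582]), 'joint_vel': array([ 0.0004458 ,  0.0007377 , -0.0005747 , -0.0039246 ,  0.00137317,
       -0.00244078, -0.0009381 ]), 'tau': array([ 2.56581799e-03, -5.83290482e+01,  1.53667007e+00, -2.72875071e+01,
       -5.42110554e-02,  1.44432642e-02,  8.67239464e-05]), 'tool_pos': array([6.74582778e-01, 6.92800058e-06, 2.21936516e-01]), 'tool_rot': array([-2.22081855e+00, -2.22079780e+00,  1.52182113e-03]), 'contact_force': array([ 0.05691683,  0.51658045, -0.62233242]), 'torque': array([-0.01958704, -0.02793009,  0.00690132]), 'gripper_force': 0.0, 'gripper_width': 0.08789295684289893} 0.0187
```

View pics/scene0.png

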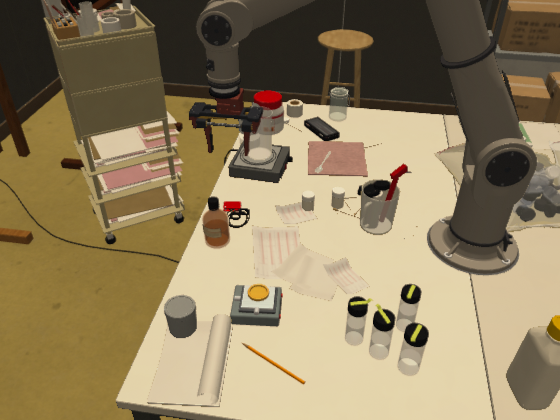

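View pics/side0.png

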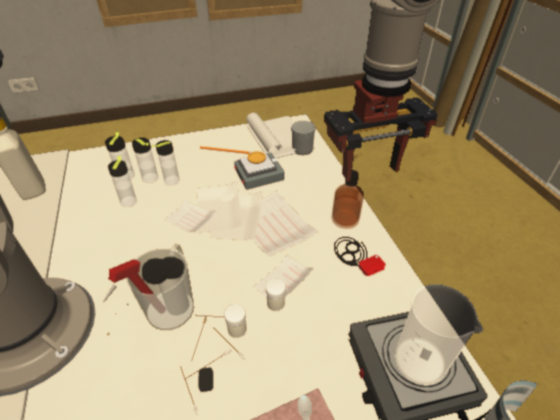

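The scene view shows white pots at about (308,201) and (338,197), the balance with its brass pan at (258,293), the bottle at (216,225) and the loupe at (232,207). There is also a whitish thing at (295,107). In the side view the pots are at (276,294) and (235,320), and the pan is at (257,158).

Run:
```python
from h import *
import pickle
cs=pickle.load(open("c0.pkl","rb"))
def tri(a,b):
    A=[]
    for n,(u,v) in(("scene",a),("side",b)):
        c=cs[n];P=np.c_[np.array(c["R"]),np.array(c["t"])];x=(u-c["cx"])/f(c);y=(v-c["cy"])/f(c)
        A+=[x*P[2]-P[0],y*P[2]-P[1]]
    X=np.linalg.svd(np.array(A))[2][-1];return X[:3]/X[3]
r=lambda x:np.round(x,4)
print("potA",r(tri((308,201),(276,294))),"potB",r(tri((338,197),(235,320))))
print("third on table",r(ray(cs["scene"],295,113,0)))
for n,lo,hi in(("scene",(12,120,150),(28,255,255)),("side",(10,120,150),(28,255,255))):
    h=cv2.cvtColor(cs[n]["img"],cv2.COLOR_BGR2HSV);m=cv2.inRange(h,lo,hi)
    k,_,st,ce=cv2.connectedComponentsWithStats(m)
    for i in range(1,k):
        if st[i,4]>40: print(n,st[i],r(ce[i]),r(ray(cs[n],*ce[i],.064)))
# pot white blobs
for n,ps in(("scene",[(308,201),(338,197)]),("side",[(276,294),(235,320)])):
    for p in ps: print(n,p,"z.029",r(ray(cs[n],*p,.029)))
a=cs["scene"]["img"][80:340,180:380]; b=cs["side"]["img"][130:340,180:400]
a=cv2.resize(a,None,fx=2,fy=2);b=cv2.resize(b,(400,382));H=max(a.shape[0],b.shape[0])
o=np.zeros((H,800,3),np.uint8);o[:a.shape[0],:400]=a;o[:b.shape[0],400:]=b
cv2.imwrite("pics/crop0.png",o)
```

```text
potA [ 0.4653 -0.0775  0.0302] potB [ 0.3787 -0.1111  0.0309]
third on table [ 0.5865 -0.6826  0.    ]
scene [509   0  51   3  95] [539.4421   0.5789] [-0.6286 -2.204   0.064 ]
scene [509   3  51   9 363] [534.6171   6.9339] [-0.5743 -2.0701  0.064 ]
scene [319  30  53  19 761] [345.0802  38.912 ] [ 0.4416 -1.359   0.064 ]
scene [552  72   8   8  50] [556.16  75.22] [-0.4602 -1.0903  0.064 ]
scene [507  75  38  11 259] [525.3475  80.0463] [-0.3215 -1.0152  0.064 ]
scene [510  86  40  12 331] [529.281   91.3867] [-0.3151 -0.9039  0.064 ]
scene [  24  110   52   43 1114] [ 54.0144 130.0323] [ 1.3609 -0.2887  0.064 ]
scene [222 128  16   6  52] [229.7692 130.4615] [ 0.7724 -0.3901  0.064 ]
scene [ 177  136   59   61 1413] [204.1132 164.1465] [ 0.8002 -0.1679  0.064 ]
scene [  8 272  10   9  45] [ 13.1556 276.    ] [1.1088 0.383  0.064 ]
scene [  0 285  22  27 187] [  8.984  298.9251] [1.0777 0.4519 0.064 ]
scene [248 284  21  15 245] [257.8898 291.3959] [0.5302 0.3366 0.064 ]
scene [551 315   9  15  87] [556.1264 320.7356] [-0.1307  0.3154  0.064 ]
scene [245 344  60  40 206] [275.466  
[... 242 characters left out ...]
0.064 ]
side [403  91  13  10  50] [408.88  94.96] [1.0897 0.5235 0.064 ]
side [361 125  35  12 139] [379.6403 130.4317] [0.8999 0.3546 0.064 ]
side [  354   125   206   293 30684] [477.5241 247.3867] [ 0.8844 -0.1101  0.064 ]
side [477 131  39  32  46] [495.9783 146.6957] [1.1602 0.1866 0.064 ]
side [200 146  66  18 294] [243.2857 153.9354] [0.5015 0.3555 0.064 ]
side [524 169  36  30  56] [542.375  184.1607] [1.16   0.0187 0.064 ]
side [512 403  19  17 143] [521.1748 412.2168] [ 0.7439 -0.4015  0.064 ]
scene (308, 201) z.029 [ 0.4632 -0.0786  0.029 ]
scene (338, 197) z.029 [ 0.3776 -0.1136  0.029 ]
side (276, 294) z.029 [ 0.4677 -0.0766  0.029 ]
side (235, 320) z.029 [ 0.38  -0.11   0.029]
```

View pics/crop0.png

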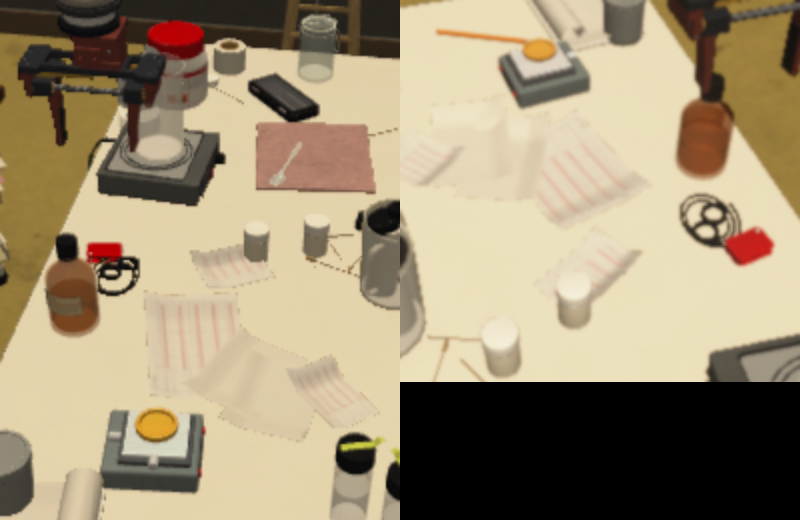

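View pics/wrist0.png

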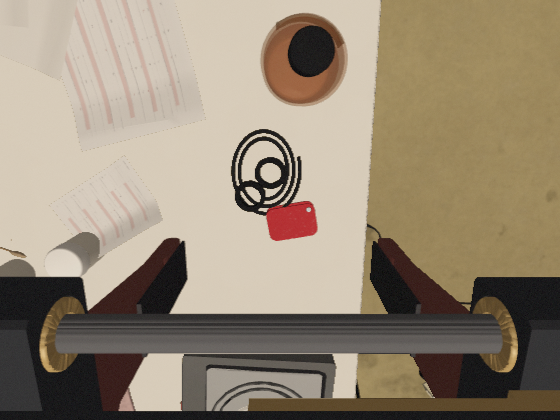

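Pot A triangulates to (0.466, -0.078, 0.030), which matches its expected mid-height of 29 mm. Pot B is nearer the base, and the third object is a tape roll, so pot A is the target. The pan is near (0.53, 0.335). The wrist view shows the bottle at (305,55), the loupe at (292,220) and pot A at (72,255). The tool axes are x = world +y, y = world +x, z = down.

I'll move above pot A and look again.

Emit:
step_arm --slide '[[-13,-35,10],[-26,-70,25],[-39,-105,45],[-52,-140,60],[-65,-175,80],[-78,-208,90],[-78,-208,90],[-78,-208,90]]' --twist '[[0,0,0],[0,0,0],[0,0,0],[0,0,0],[0,0,0],[0,0,0],[0,0,0],[0,0,0]]' --grip '[1,1,1,1,1,1,1,1]'

```text
t: 1.15
tool_pos: [0.468, -0.0777, 0.1331]
tool_rot: [2.221, 2.221, 0.002]
contact_force: [-0.3, -0.8, 0.4]
gripper_width: 0.088
gripper_force: 0.0
```

Run:
```python
from h import *
c=read_camera("wrist");s=arm.observe();p=s["tool_pos"];print(s["t"],p,s["tool_rot"])
im=c["img"].copy()
for X,col in((p,(0,0,255)),([p[0],p[1],.058],(0,255,0)),([.466,-.078,.058],(255,0,0))):
    u=proj(c,X);print(u);cv2.drawMarker(im,tuple(int(round(k)) for k in u),col,0,10)
cv2.imwrite("pics/w1.png",im)
import pickle;pickle.dump(c,open("w1.pkl","wb"))
```

```text
1.2 [ 0.46839716 -0.0775865   0.13315008] [2.22006337e+00 2.22130555e+00 2.02517316e-03]
[282.51259853 259.20941629]
[281.10723218 213.93445747]
[277.52814854 214.526066  ]
```

View pics/w1.png

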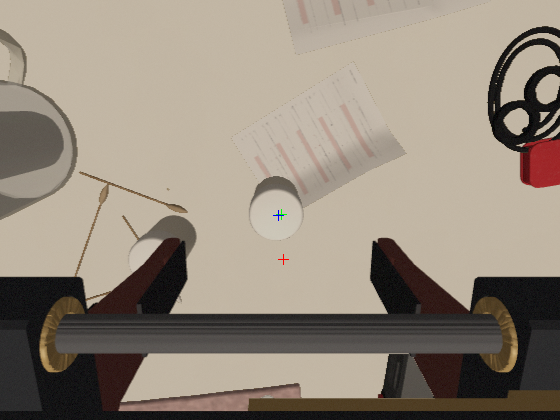

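The lid is at (276,214), 1.5 px from the prediction, so the pot is at about (0.465, -0.078). I'll shift 3 mm in tool y, descend and grip.

Emit:
step_arm --slide '[[0,-3,20],[0,-3,45],[0,-3,70],[0,-3,95],[0,-3,110],[0,-3,110],[0,-3,110],[0,-3,110],[0,-3,110],[0,-3,110],[0,-3,110],[0,-3,110]]' --twist '[[0,0,0],[0,0,0],[0,0,0],[0,0,0],[0,0,0],[0,0,0],[0,0,0],[0,0,0],[0,0,0],[0,0,0],[0,0,0],[0,0,0]]' --grip '[1,1,1,1,1,1,0,0,0,0,0,0]'

```text
t: 2.7
tool_pos: [0.4643, -0.078, 0.0228]
tool_rot: [2.221, 2.221, 0.001]
contact_force: [1.3, 0.7, 0.3]
gripper_width: 0.0355
gripper_force: 30.0
```

Gripped on the 36 mm body, with the TCP 22.8 mm above the foot. Next I'll lift and carry the pot to just short of the pan, so the wrist camera can see it unobstructed.

Emit:
step_arm --slide '[[0,0,-20],[0,0,-60],[0,0,-105],[20,4,-130],[65,13,-130],[120,24,-130],[175,35,-130],[230,46,-130],[285,57,-130],[320,64,-130],[333,66,-130],[333,66,-130]]' --twist '[[0,0,0],[0,0,0],[0,0,0],[0,0,0],[0,0,0],[0,0,0],[0,0,0],[0,0,0],[0,0,0],[0,0,0],[0,0,0],[0,0,0]]' --grip '[0,0,0,0,0,0,0,0,0,0,0,0]'

```text
t: 4.2
tool_pos: [0.5296, 0.2547, 0.1522]
tool_rot: [-2.221, -2.222, 0.002]
contact_force: [0.1, -0.6, -1.0]
gripper_width: 0.0357
gripper_force: 29.9
```

Run:
```python
from h import *
c=read_camera("wrist");s=arm.observe();print(s["t"],s["tool_pos"],s["tool_rot"],s["contact_force"],s["gripper_width"])
im=c["img"];h=cv2.cvtColor(im,cv2.COLOR_BGR2HSV);m=cv2.inRange(h,(10,140,110),(28,255,255));m[300:]=0
k,l,st,ce=cv2.connectedComponentsWithStats(m)
for i in range(1,k):
    if st[i,4]>300:
        cn=cv2.findContours((l==i).astype(np.uint8),cv2.RETR_EXTERNAL,cv2.CHAIN_APPROX_NONE)[0][0]
        e=cv2.fitEllipse(cv2.convexHull(cn)); X=ray(c,*e[0],.066); print(st[i],ce[i],e,X, "diam",np.array(e[1])/f(c)*(-(np.array(c["R"]).T@c["t"])[2]-0+0 if 0 else (np.array(c["R"])@X+c["t"])[2]))
cv2.imwrite("pics/w2.png",im)
```

```text
4.25 [0.52981215 0.25331964 0.15226854] [ 2.22236077  2.21989211 -0.00246715] [-0.12904534 -0.85506511 -0.19643511] 0.0358189823236067
```

View pics/w2.png

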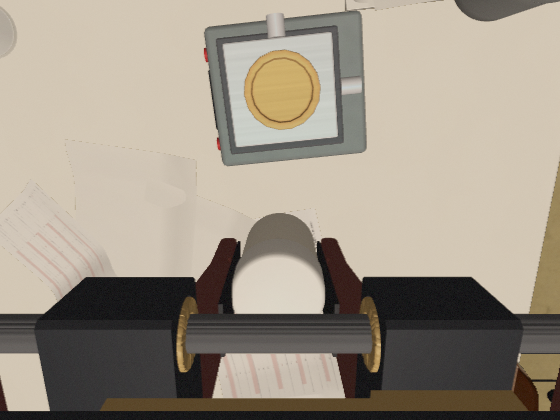

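The wrist view shows the pan clearly, with its outer rim spanning about (244–321, 50–130) and its centre at (282,90). The held pot's foot edge is near (280,214). My colour mask was too tight, so I'll loosen it.

Run:
```python
from h import *
c=read_camera("wrist");s=arm.observe();im=c["img"]
print(im[90,282],cv2.cvtColor(im,cv2.COLOR_BGR2HSV)[90,[250,282]],s["tool_pos"])
h=cv2.cvtColor(im,cv2.COLOR_BGR2HSV);m=np.zeros(im.shape[:2],np.uint8)
m[40:140,235:330]=cv2.inRange(h,(10,110,60),(30,255,255))[40:140,235:330]
k,l,st,ce=cv2.connectedComponentsWithStats(m);i=1+np.argmax(st[1:,4])
cn=cv2.findContours((l==i).astype(np.uint8),cv2.RETR_EXTERNAL,cv2.CHAIN_APPROX_NONE)[0][0]
e=cv2.fitEllipse(cv2.convexHull(cn));X=ray(c,*e[0],.066);d=(np.array(c["R"])@X+c["t"])[2]
print(st[i],e,X,"diam",np.array(e[1])/f(c)*d)
print("foot far edge",ray(c,280,214,s["tool_pos"][2]-.0228))
S=read_camera("scene");h=cv2.cvtColor(S["img"],cv2.COLOR_BGR2HSV);m=cv2.inRange(h,(10,120,100),(28,255,255));m[:275]=0;m[310:]=0;m[:,:235]=0;m[:,285:]=0
cn=max(cv2.findContours(m,cv2.RETR_EXTERNAL,cv2.CHAIN_APPROX_NONE)[0],key=cv2.contourArea);e=cv2.fitEllipse(cn);print("scene",e,ray(S,*e[0],.065))
```

```text
[106 171 201] [[ 18 133 177]
 [ 21 121 201]] [0.52998097 0.25275438 0.15239929]
[ 244   48   76   79 4672] ((281.27398681640625, 87.00467681884766), (75.23770141601562, 79.12137603759766), 2.390134572982788) [0.5301483  0.33494534 0.066     ] diam [0.04823996 0.05073004]
foot far edge [0.52912295 0.26899735 0.12959929]
scene ((257.8926086425781, 291.9656982421875), (16.392112731933594, 20.442964553833008), 85.52793884277344) [0.52964767 0.3393319  0.065     ]
```

The wrist view puts the pan at (0.530, 0.335), with a diameter of 48–51 mm against the true 50 mm. The scene camera gives (0.530, 0.339). The pot's foot, in the same wrist view, is centred at y ≈ 0.253. I'll shift about 83 mm and come down to just above the rim.

Emit:
step_arm --slide '[[15,0,0],[40,0,0],[65,0,5],[78,0,20],[83,0,35],[83,0,48],[83,0,54],[83,0,54],[83,0,54]]' --twist '[[0,0,0],[0,0,0],[0,0,0],[0,0,0],[0,0,0],[0,0,0],[0,0,0],[0,0,0],[0,0,0]]' --grip '[0,0,0,0,0,0,0,0,0]'

```text
t: 5.48
tool_pos: [0.5305, 0.3378, 0.0992]
tool_rot: [2.222, 2.22, 0.001]
contact_force: [-0.0, -0.0, -0.8]
gripper_width: 0.0354
gripper_force: 29.9
```

Run:
```python
from h import *
c=read_camera("scene");d=read_camera("side");s=arm.observe();print(s["t"],s["tool_pos"],s["contact_force"],s["gripper_width"])
a=cv2.resize(c["img"][220:330,210:310],(400,440),interpolation=cv2.INTER_CUBIC);b=cv2.resize(d["img"][90:200,210:310],(400,440),interpolation=cv2.INTER_CUBIC)
cv2.imwrite("pics/p3.png",np.hstack([a,b]))
```

```text
5.575 [0.53044171 0.33804722 0.09931097] [ 0.14501297  0.15274539 -1.11181741] 0.03585786646741351
```

View pics/p3.png

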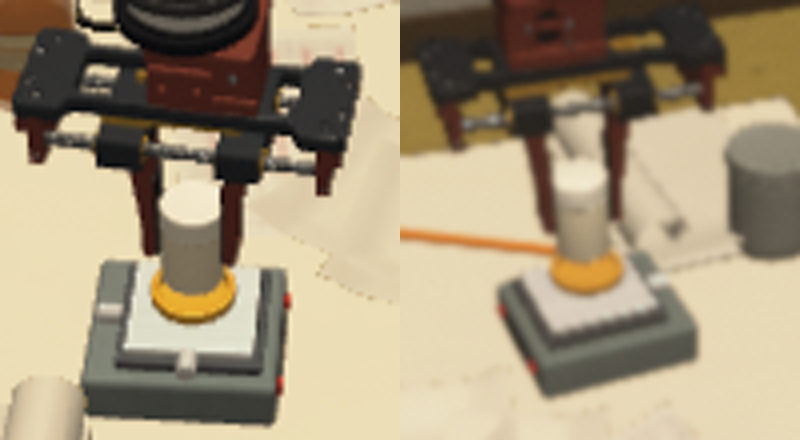

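Both views show the pot over the pan, about 10 mm above the rim and well lined up. I'll go down slowly and feel for contact.

Emit:
step_arm --slide '[[-1,0,4],[-1,0,8],[-1,0,10],[-1,0,11],[-1,0,12],[-1,0,12],[-1,0,12]]' --twist '[[0,0,0],[0,0,0],[0,0,0],[0,0,0],[0,0,0],[0,0,0],[0,0,0]]' --grip '[0,0,0,0,0,0,0]'

```text
t: 6.45
tool_pos: [0.5301, 0.337, 0.0867]
tool_rot: [2.221, 2.221, 0.0]
contact_force: [0.1, 0.1, -0.9]
gripper_width: 0.0359
gripper_force: 29.9
```

The foot is already about 2 mm below the rim top with no change in force, so it's inside the rim. I'll ease it down to the floor.

Emit:
step_arm --slide '[[0,0,0.5],[0,0,1],[0,0,1.5],[0,0,2],[0,0,2.5],[0,0,2.5],[0,0,2.5]]' --twist '[[0,0,0],[0,0,0],[0,0,0],[0,0,0],[0,0,0],[0,0,0],[0,0,0]]' --grip '[0,0,0,0,0,0,0]'

```text
t: 7.32
tool_pos: [0.5301, 0.3369, 0.0842]
tool_rot: [2.221, 2.221, -0.0]
contact_force: [-0.6, -1.8, -0.1]
gripper_width: 0.0361
gripper_force: 30.0
```

Emit:
step_arm --slide '[[0,0,0.5],[0,0,1],[0,0,1],[0,0,1]]' --twist '[[0,0,0],[0,0,0],[0,0,0],[0,0,0]]' --grip '[0,0,0,0]'

```text
t: 7.82
tool_pos: [0.5301, 0.337, 0.0834]
tool_rot: [2.221, 2.221, 0.0]
contact_force: [-1.1, -2.4, 3.8]
gripper_width: 0.036
gripper_force: 30.0
```

Run:
```python
from h import *
F=[]
for i in range(4): read_camera("side");s=arm.observe();F.append(np.r_[s["contact_force"],s["torque"],s["tool_pos"]])
print(np.round(np.array(F),4))
```

```text
[[-0.5443 -3.6169  3.3923 -0.4827  0.1159  0.0122  0.5301  0.337   0.0833]
 [ 0.1067 -2.6515  3.5623 -0.448   0.1004  0.0378  0.5302  0.337   0.0833]
 [-0.7731 -1.1571  3.7072 -0.4825  0.1502  0.0129  0.5301  0.337   0.0833]
 [-1.6285 -1.4096  3.4169 -0.4529  0.1409  0.0272  0.5301  0.337   0.0833]]
```

The upward force of about 4.5 N at the floor height fits the pan floor plus spring sag. The steady -2 N in y means the foot touches the rim wall on the +y side. I'll raise slightly, shift 2 mm toward -y and touch down again.

Emit:
step_arm --slide '[[0,0,-1],[0,0,-1.5],[-1,0,-1.5],[-2,0,-1.5],[-2,0,-1],[-2,0,-0.5],[-2,0,0],[-2,0,0],[-2,0,0]]' --twist '[[0,0,0],[0,0,0],[0,0,0],[0,0,0],[0,0,0],[0,0,0],[0,0,0],[0,0,0],[0,0,0]]' --grip '[0,0,0,0,0,0,0,0,0]'

```text
t: 9.15
tool_pos: [0.5298, 0.3353, 0.0833]
tool_rot: [-2.221, -2.221, -0.0]
contact_force: [-1.9, 0.9, 3.5]
gripper_width: 0.0359
gripper_force: 29.9
```

Run:
```python
from h import *
F=[]
for i in range(4): read_camera("side");s=arm.observe();F.append(np.r_[s["contact_force"],s["torque"],s["tool_pos"]])
print(np.round(np.array(F),4))
```

```text
[[-2.0903  0.6235  3.4911  0.1367  0.6792  0.0578  0.5298  0.3353  0.0833]
 [-2.9225  0.9312  4.3547  0.2033  0.6709 -0.0557  0.5298  0.3352  0.0833]
 [-2.0666 -0.7456  4.6732  0.164   0.699   0.0123  0.5298  0.3352  0.0833]
 [-2.4968  0.9783  3.5084  0.1565  0.7559 -0.0312  0.5298  0.3352  0.0832]]
```

The y force is gone. About -2.3 N in x remains, so I'll do the same toward -x and check for side force both just above the floor and on it.

Emit:
step_arm --slide '[[0,0,-1],[0,0,-2],[0,0,-2],[0,0,-2]]' --twist '[[0,0,0],[0,0,0],[0,0,0],[0,0,0]]' --grip '[0,0,0,0]'

```text
t: 9.85
tool_pos: [0.5301, 0.3346, 0.0849]
tool_rot: [2.222, 2.221, -0.001]
contact_force: [0.2, -0.2, -0.9]
gripper_width: 0.0356
gripper_force: 29.9
```

Emit:
step_arm --slide '[[0,-1,0],[0,-1.5,0],[0,-1.5,1],[0,-1.5,1.5],[0,-1.5,2],[0,-1.5,2],[0,-1.5,2]]' --twist '[[0,0,0],[0,0,0],[0,0,0],[0,0,0],[0,0,0],[0,0,0],[0,0,0]]' --grip '[0,0,0,0,0,0,0]'

```text
t: 10.72
tool_pos: [0.529, 0.3352, 0.0835]
tool_rot: [2.221, 2.221, 0.002]
contact_force: [2.6, -0.8, 2.8]
gripper_width: 0.0354
gripper_force: 30.0
```

Run:
```python
from h import *
F=[]
for i in range(4): read_camera("side");s=arm.observe();F.append(np.r_[s["contact_force"],s["torque"],s["tool_pos"]])
print(np.round(np.array(F),4))
```

```text
[[ 3.326   0.3122  2.5196 -0.095  -0.7602  0.0625  0.529   0.3352  0.0835]
 [ 2.7788 -0.2371  2.1087 -0.0924 -0.7056  0.048   0.529   0.3352  0.0835]
 [ 3.4173 -0.4273  3.3422 -0.0411 -0.7035 -0.027   0.529   0.3351  0.0835]
 [ 4.4954  0.1324  2.5394  0.0139 -0.7704 -0.0441  0.529   0.3351  0.0835]]
```

With the foot just off the floor there's no side force, so what I felt was floor friction rather than the wall. The height (foot at 61 mm with about 1 mm of sag) shows it's down on the pan floor. I'll ease the load, let go and retreat upward.

Emit:
step_arm --slide '[[0,0,-0.5],[0,0.7,-1.2],[0,0.7,-1.2],[0,0.7,-1.0],[0,0.7,-1.0],[0,0.7,-1.0]]' --twist '[[0,0,0],[0,0,0],[0,0,0],[0,0,0],[0,0,0],[0,0,0]]' --grip '[0,0,0,0,0,0]'

```text
t: 11.68
tool_pos: [0.529, 0.3351, 0.0841]
tool_rot: [-2.221, -2.221, 0.0]
contact_force: [2.8, 0.6, 1.6]
gripper_width: 0.0358
gripper_force: 30.0
```

Emit:
step_arm --slide '[[0,0,0],[0,0,0],[0,0,0],[0,0,0],[0,0,0],[0,0,-10],[0,0,-30],[0,0,-60],[0,0,-100],[0,0,-120],[-60,0,-120],[-80,0,-120]]' --twist '[[0,0,0],[0,0,0],[0,0,0],[0,0,0],[0,0,0],[0,0,0],[0,0,0],[0,0,0],[0,0,0],[0,0,0],[0,0,0],[0,0,0]]' --grip '[0.6,0.7,0.8,0.8,0.8,0.8,0.8,0.8,0.8,0.8,0.8,0.8]'

```text
t: 13.18
tool_pos: [0.5302, 0.2513, 0.2061]
tool_rot: [2.225, 2.215, 0.002]
contact_force: [0.3, -0.3, 0.2]
gripper_width: 0.0706
gripper_force: 0.0
```

Run:
```python
from h import *
w=read_camera("wrist");c=read_camera("scene");d=read_camera("side");s=arm.observe();print(s["t"],s["tool_pos"],s["contact_force"],s["gripper_width"])
a=cv2.resize(c["img"][240:330,215:295],(390,440),interpolation=cv2.INTER_CUBIC);b=cv2.resize(w["img"][0:220,180:385],(410,440))
cv2.imwrite("pics/p4.png",np.hstack([a,b]))
```

```text
13.325 [0.52962805 0.25475961 0.20529604] [-0.55370799  0.47599005 -0.18702751] 0.07044191502097596
```

View pics/p4.png

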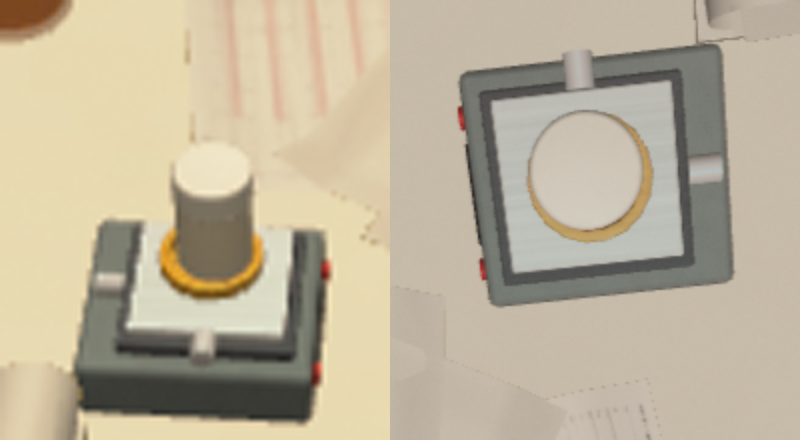

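The pot is released and upright on the pan. The lid is at about wrist px (278.5,85) and the rim at about (280.3,89). I'll do one numeric check of centring before handing in.

Run:
```python
from h import *
w=read_camera("wrist")
print(ray(w,278.5,85,.1197),ray(w,280.3,89,.0657),"lid mm",(.038*f(w)/(w["R"]@ray(w,278.5,85,.1197)+w["t"])[2]))
c=read_camera("scene"); # lid centre & rim from crop (scale 4.875,4.89)
print("scene lid",ray(c,215+212/4.875,240+170/4.89,.1197),ray(c,215+212/4.875,240+170/4.89,.1237),"rim",ray(c,215+212/4.875,240+256/4.89,.0657))
```

```text
[0.52842209 0.33774808 0.1197    ] [0.5299295  0.33756181 0.0657    ] lid mm 59.461623008472294
scene lid [0.52727396 0.33863171 0.1197    ] [0.52640391 0.34262521 0.1237    ] rim [0.52792325 0.34095279 0.0657    ]
```

The pot's axis is within about 2 mm of the pan's centre, inside the 4 mm clearance, so it's seated. Handing in.

```bash
python3 -c "
from station import arm
print(arm.hand_in())"
```

```text
the job is handed in; nothing more can be done
None
```

I handed the job in with the pot released and standing upright in the brass pan; the force, height and camera checks put its foot on the pan floor inside the rim, but the hand-in gave no verdict.

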